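Crack open the stuck battery box and hold it ajar to vent

ROBOT

A 7-joint arm with a two-finger parallel gripper is mounted at the origin on the work surface. World frame = base frame: x ahead of the robot, y to its left, z up, the work surface at z = 0. Lengths are in m, angles in rad, forces in N, time in s.
With the tool pointing down it reaches from about 0.425 to 1.025 m from the base axis. Payload 3.6 kg.
Tool frame: the origin (TCP) lies between the finger pads, 19 mm behind the fingertips; this is the grasp point; z points along the fingers, y is the line along which they close (so a half turn about z gives the same grasp; the last joint's range is limited). The gripper opens to 85 mm and grips with 20 to 120 N. Pads are 22 mm wide; open, the fingers measure 114 mm over their backs; the gripper's body (76 mm by 85 mm) begins 54 mm behind the grasp point. The pads swing forward as they close: fully open they stand 13 mm farther back than shut.
Start: joints at [-1.26, 0.591, 0.048, 1.609, -0.033, 0.943, -0.034], TCP at [0.286, 0.666, 0.25] pointing down, gripper open.
Joint ranges: [-2.69, 2.69], [-0.47, 2.24], [-1.27, 1.36], [0.19, 2.51], [-1.53, 4.68], [0.08, 2.07], [-3.09, 3.09]. Speed limits (rad/s): [2.57, 2.57, 3.14, 3.14, 3.14, 3.14, 3.14].

INTERFACE

Orientations are given as a unit quaternion [w, x, y, z].
In Python, from station import r, optics, finish_job gives the robot as it stands. The module is installed in compiled form; this text tells all that it offers.
- The arm moves only by the tool carry_out, never from a script. Its argument "commands" is a list of rows, each a list of 7 numbers: the shift along the world's x, y, z in cm, then the turn, a rotation vector about the world's x, y, z in degrees, then the finger opening in cm, from 0 to 8.54. In form: [[dx, dy, dz, rx, ry, rz, jaw], ...]. A call has 1 to 8 rows; each row is the pose to reach, as a shift and turn from the pose commanded when the call began; what a row does not reach only later rows make up. A row lasts 1/10 s, in which the tool goes at most 50 mm and 8.59 degrees, less where a joint would pass 70% of its speed; a pose out of reach is approached as far as the arm can. A call with a gripper value outside its range is refused whole. The fingers move at their own pace and stop on an object; "squeeze" is the grip in N (left out, the last holds). Time passes only in rows, so rows that repeat a pose let the fingers close. It gives the time, the measured TCP pose, the force, the opening and the grip force at its end, in the units of the state.
- r.sense(): the state, without advancing time (a new reading comes with each control period).
- optics.capture(name): name is "scene" or "side" or "wrist"; returns a dict with "pixels" (420x560x3 uint8, blue, green, red), "fov_y" (degrees; the focal length in pixels is half the picture's height over the tangent of half this angle, whatever the lens; pixels are square), "cx", "cy" (the principal point, pixels), "pose" (4x4, takes a point from camera to world coordinates); the wrist camera has in their place "mount" (4x4, takes a point from camera to tool coordinates, whose origin is the TCP and whose axes are the flange's). Camera axes: x right, y down, z forward; pixel columns grow to the right and rows downward; lengths in m; the calibration is good to about 2 mm. A picture is of the moment at which its call begins: read the wrist's pose just before it. There is no depth.
- finish_job(): hands the job in; it is judged then, once.
The state is a dict: "t": time; "q": joint angles; "qd": joint speeds; "joint_efforts": joint torques, N m; "ee_pos": TCP position; "eef_rot": TCP orientation; "contact_force": force on the tool from outside, world axes, zero at the start; "ft_torque": the same for the moment, N m; "opening": opening from 0.0 (shut) to 1.0 (fully open); "grasp_force": force on a finger pad.
Only numpy, scipy, OpenCV 4.12 (cv2) and the standard library are available. Lean on these libraries where they do the work, as an engineer would, in place of code of your own. Each camera call takes 0.05 s, during which the arm holds its last target. There are 200 camera calls.

TASK

The battery box on the pit bench was shut on warm packs after the fight: its latches are undone, but the rubber gasket has stuck the red lid down. Take the lid by its black carrying handle, pull until the seal lets go, then hold it only slightly open, with its front edge raised about 25 mm, and keep it there steadily for at least five seconds so that the box can vent, never letting the lid swing wide open and leaving the things around the box where they are. Finish while still holding the lid ajar by its handle.

Things in the scene. Friction and masses are not known exactly. Their poses are not given: they have to be found in the camera images.
- box: Dark steel battery box with a red lid, standing firm on the bench (heavy, does not shift): 200 mm front to back (its x), 260 mm wide (its y), walls 125 mm high. Origin: centre of its underside on the bench, z up. Its front, with two undone latches and an orange diamond label, faces its own -x; the lid is hinged along its top rear edge (+x).
- lid_handle (a point): Fixed handle standing in the middle of the lid: a round black bar 20 mm thick, parallel to the hinge, 110 mm of it free between two flat steel uprights (22 mm wide, tops 12 mm above the bar's axis). Origin: middle of the bar on its axis; Shut, it is 177 mm above the bench, 44 mm above the lid's top. A firm grip resists the bar's turning: tilt the tool with the lid.
- lid_hinge (a point): Middle of the lid's hinge line, which runs along the box's y at its top rear edge, 125 mm above the bench. With the lid shut, the handle bar's axis is 100 mm in front of it and 52 mm above it, and moves on an arc about it.
- lid_front (a point): Middle of the red lid's front edge, 204 mm in front of the hinge line and 126 mm above the bench when shut. 25 mm of rise here is 12 mm at the handle. The flat lid is 208 mm deep and 266 mm wide, its top 133 mm above the bench.
- lid (a joint): Opening angle of the lid, rad: 0 shut, 0.123 = front edge raised 25 mm. Stuck, it takes a peak upward pull of some 13 to 22 N at the handle: the pull climbs within about 1 mm of handle lift, drops over the next 3 mm, drags on slightly until the front edge is up 16 mm, and then is only the lid's weight there, 4 to 7 N (lid 0.45 to 0.65 kg). It does not stick again; let go, it falls shut.
- can: Bystander: full green drinks can, 66 mm across, 122 mm high, standing beside the box. Origin: centre of its underside.
- pack: Bystander: blue and yellow battery pack, 135 x 46 x 40 mm, lying beside the box. Origin: centre of its underside.
- mallet: Bystander: mallet with a black rubber head and a red handle, about 185 mm long and 54 mm high, lying behind the box. Origin: on the bench under the handle; its x runs along the handle to the head.

How it is judged:
By the outcome, as a careful person would: the job done as asked, in the order asked, and still so for the second after the job is handed in, while the arm keeps its last pose, push and grip.
It also fails if it takes over 48 s, if anything falls off the work surface, if the arm or the gripper's body presses on something with over 40 N, if the wrist force passes 120 N, or if a joint passes its speed limit or range.

## Working session

There is one attempt and no reset: what is moved stays moved. The work goes in short steps, Python scripts to look and compute and a tool call to move; the robot and the scene stay as the last step left them, time stands still between calls to the robot, and variables do not carry over. Pictures are saved under pics/ and viewed, at most 10 in all, crops included, and the job is handed in when it is done.

Besides the shell and the picture viewer there is one more tool, called after "Request:" by a JSON object that holds its "api" and its "payload", one argument or row to a line. carry_out: Moves the arm, as the interface text tells. Its arguments: {"type":"object","properties":{"commands":{"type":"array","items":{"type":"array","items":{"type":"number"}}},"squeeze":{"type":"number"}},"required":["commands"]}

```bash
mkdir -p pics; cat > h.py <<'E'
import numpy as np,cv2
from station import r,optics,finish_job
def cap(n,f):
    s=r.sense();d=optics.capture(n);cv2.imwrite('pics/'+f,d['pixels']);
    np.save('pics/'+f+'.npy',{k:v for k,v in d.items()},allow_pickle=True)
    return s,d
def ray(d,u,v,P=None):
    P=d['pose'] if P is None else P
    f=210/np.tan(np.radians(d['fov_y'])/2)
    w=P[:3,:3]@np.array([(u-d['cx'])/f,(v-d['cy'])/f,1]);return P[:3,3],w
def onz(d,u,v,z,P=None):
    o,w=ray(d,u,v,P);return o+w*(z-o[2])/w[2]
def ld(f): return np.load('pics/'+f+'.npy',allow_pickle=True).item()
E
python3 - <<'E'
from h import *
s,d=cap('scene','s1.png');print(s);print(d['fov_y'],d['pose'])
s,d2=cap('side','d1.png');print(d2['fov_y'],d2['pose'])
cv2.imwrite('pics/both.png',cv2.resize(np.vstack([d['pixels'],d2['pixels']]),None,fx=.714,fy=.714))
E
```

```text
{'t': 0.0, 'q': array([-1.25952395,  0.59212626,  0.0483055 ,  1.60983651, -0.033311  ,
        0.9426895 , -0.03366757]), 'qd': array([ 0.00028331,  0.00034561,  0.00117465, -0.0006012 ,  0.00119038,
        0.00138008,  0.00087045]), 'joint_efforts': array([-1.97144409e-04, -5.48682225e+01,  1.54698595e+00, -1.98128217e+01,
        9.43750696e-03,  8.71963188e-03,  4.61047094e-06]), 'ee_pos': array([0.28519404, 0.66569231, 0.24883058]), 'eef_rot': array([-1.66530242e-04,  2.00957585e-01,  9.79599295e-01, -1.11489760e-03]), 'contact_force': array([-0.50760596, -1.11202389, -0.09598985]), 'ft_torque': array([-0.03439564, -0.038261  ,  0.03461337]), 'grasp_force': 0.0, 'opening': 1.0015160841438198}
55.09902455199631 [[-0.0497266   0.53674913 -0.84227527  1.4378131 ]
 [ 0.99847835  0.04684411 -0.02909665  0.13896968]
 [ 0.02383804 -0.8424405  -0.53826178  0.71788922]
 [ 0.          0.          0.          1.        ]]
54.305676287246506 [[ 0.94701149 -0.23703578  0.21675628  0.32449393]
 [-0.32077634 -0.66330849  0.67610974 -0.57561967]
 [-0.01648592 -0.70981398 -0.70419623  0.79650677]
 [ 0.          0.          0.          1.        ]]
```

View pics/s1.png

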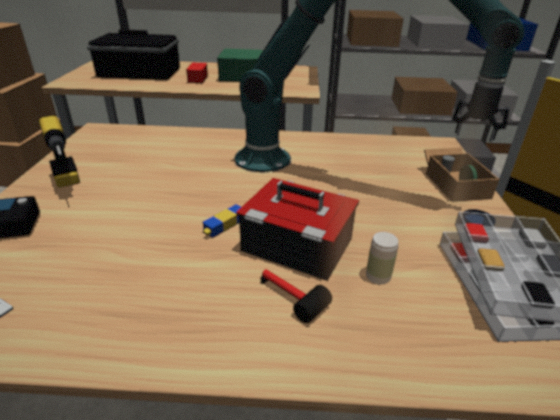

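View pics/d1.png

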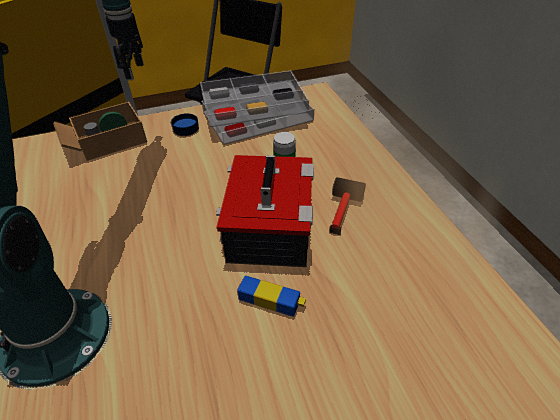

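The scene view shows the red lid at about (300,210) with its handle at (300,197) and hinges toward the camera. The side view shows the lid with corners near (232,157), (313,158), (311,229) and (218,226), with the handle at (268,182).

```bash
python3 - <<'E'
from h import *
for f,roi in (('s1.png',(238,180,360,250)),('d1.png',(214,150,318,235))):
    d=ld(f);p=d['pixels'];hsv=cv2.cvtColor(p,cv2.COLOR_BGR2HSV)
    m=(((hsv[...,0]<8)|(hsv[...,0]>172))&(hsv[...,1]>150)&(hsv[...,2]>60)).astype(np.uint8)
    k=np.zeros_like(m);x0,y0,x1,y1=roi;k[y0:y1,x0:x1]=m[y0:y1,x0:x1]
    pts=cv2.findNonZero(k);hull=cv2.convexHull(pts)
    q=cv2.approxPolyN(hull,4).reshape(-1,2) if hasattr(cv2,'approxPolyN') else cv2.approxPolyDP(hull,6,True).reshape(-1,2)
    W=np.array([onz(d,u,v,.133) for u,v in q])
    print(f,q.tolist());print(W.round(3),W.mean(0).round(4),[np.linalg.norm(W[i]-W[i-1]).round(3) for i in range(len(W))])
    # plausible headings
    for i in range(len(W)):
        e=W[i]-W[i-1];print(np.degrees(np.arctan2(e[1],e[0])).round(1))
    c=cv2.resize(p[y0-20:y1+40,x0-30:x1+30],None,fx=3,fy=3,interpolation=cv2.INTER_CUBIC);cv2.imwrite('pics/c_'+f,c)
a=cv2.imread('pics/c_s1.png');b=cv2.imread('pics/c_d1.png');h=max(a.shape[0],b.shape[0])
a=cv2.copyMakeBorder(a,0,h-a.shape[0],0,0,0);b=cv2.copyMakeBorder(b,0,h-b.shape[0],0,0,0)
c=np.hstack([a,b]);print(c.shape,a.shape);cv2.imwrite('pics/c2.png',cv2.resize(c,None,fx=.75,fy=.75))
E
```

```text
s1.png [[333, 243], [235, 212], [273, 177], [359, 200]]
[[ 0.69   0.233  0.133]
 [ 0.581 -0.014  0.133]
 [ 0.386  0.07   0.133]
 [ 0.494  0.314  0.133]] [0.5375 0.1507 0.133 ] [np.float64(0.213), np.float64(0.27), np.float64(0.212), np.float64(0.267)]
-22.7
-113.8
156.5
66.2
d1.png [[309, 231], [216, 227], [234, 155], [312, 157]]
[[ 0.576 -0.014  0.133]
 [ 0.385  0.067  0.133]
 [ 0.49   0.313  0.133]
 [ 0.684  0.233  0.133]] [0.5336 0.1497 0.133 ] [np.float64(0.269), np.float64(0.207), np.float64(0.267), np.float64(0.21)]
-113.5
157.1
67.0
-22.4
(435, 1038, 3) (435, 546, 3)
```

View pics/c2.png

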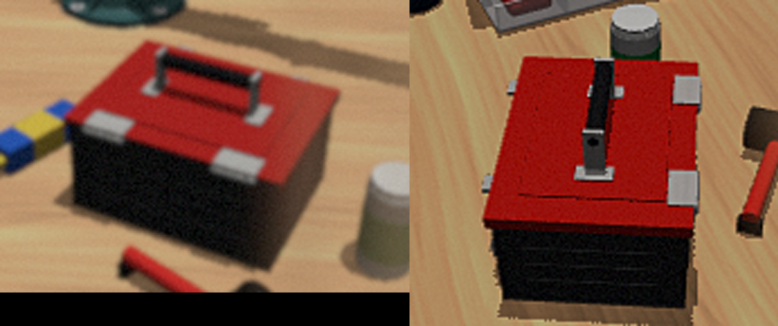

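The lid measures 0.268 x 0.21 m in both views, which matches the given size. That puts the handle near (0.535, 0.150, 0.177) and the box heading at about -23°. Next I move above the handle with a -90° turn.

Request:
{"api": "carry_out", "payload": {
  "commands": [
    [1.8,-3.7,0.5,0,0,-6.5,8.5],
    [3.6,-7.4,1,0,0,-13,8.5],
    [5.4,-11.1,1.5,0,0,-19.5,8.5],
    [7.2,-14.8,2,0,0,-26,8.5],
    [9,-18.5,2,0,0,-32.5,8.5],
    [10.8,-22.2,2,0,0,-39,8.5],
    [12.6,-25.9,2,0,0,-45,8.5]
  ],
  "squeeze": 60
}}

```text
t: 0.8
ee_pos: [0.4118, 0.4056, 0.2698]
eef_rot: [-0.0, 0.562, 0.827, -0.0]
contact_force: [-0.0, 0.5, -0.4]
opening: 0.996
grasp_force: 0.0
```

Request:
{"api": "carry_out", "payload": {
  "commands": [
    [1.8,-3.7,0,0,0,-6.5,8.5],
    [3.6,-7.4,0,0,0,-13,8.5],
    [5.4,-11.1,0,0,0,-19.5,8.5],
    [7.2,-14.8,0,0,0,-26,8.5],
    [9,-18.5,0,0,0,-32.5,8.5],
    [10.8,-22.2,0,0,0,-39,8.5],
    [12.4,-25.7,0,0,0,-45,8.5],
    [12.4,-25.7,0,0,0,-45,8.5]
  ]
}}

```text
t: 1.6
ee_pos: [0.5375, 0.1435, 0.2704]
eef_rot: [0.002, 0.838, 0.546, -0.0]
contact_force: [0.7, -0.6, 0.4]
opening: 0.994
grasp_force: 0.0
```

```bash
python3 - <<'E'
from h import *
s,d=cap('wrist','w1.png');print(s['t'],s['q'],s['ee_pos'],s['eef_rot'],s['contact_force'])
print(d['mount'],d['fov_y'],d['cx'],d['cy'])
E
```

```text
1.6 [-0.74696837  0.39430754  0.53661369  1.9899277  -0.26508724  0.82480145
 -0.47898555] [0.53751403 0.14349009 0.27038281] [ 2.10733740e-03  8.37943803e-01  5.45752441e-01 -1.23099575e-04] [ 0.7298684  -0.61175577  0.40360127]
[[-3.41703953e-04 -9.51268614e-01 -3.08363271e-01  7.86983565e-02]
 [ 9.99999826e-01 -1.76614665e-04 -5.63283381e-04  2.34658456e-04]
 [ 4.81372326e-04 -3.08363410e-01  9.51268509e-01 -1.23579830e-01]
 [ 0.00000000e+00  0.00000000e+00  0.00000000e+00  1.00000000e+00]] 68.49010473264775 281.32122673475453 209.01152205366407
```

View pics/w1.png

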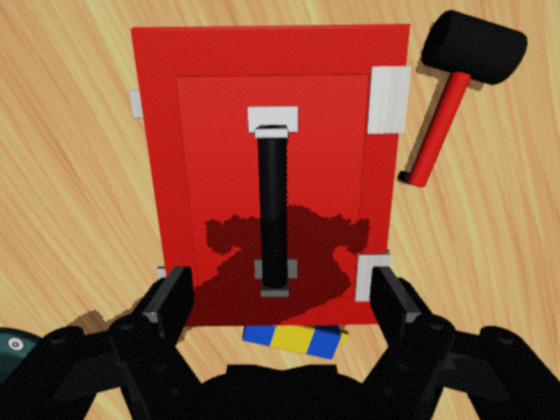

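The wrist view shows the handle bar running from about (273,138) to (275,288), between the fingers. The lid is fully in view, with the mallet to its right and the pack below.

```bash
cat >> h.py <<'E'
from scipy.spatial.transform import Rotation as Ro
def wp(s,d):
    T=np.eye(4);T[:3,:3]=Ro.from_quat(np.roll(s['eef_rot'],-1)).as_matrix();T[:3,3]=s['ee_pos'];return T@d['mount']
E
python3 - <<'E'
from h import *
s=r.sense();print(s['ee_pos'],s['eef_rot'],s['qd'].round(3))
s,d=cap('wrist','w2.png');P=wp(s,d);p=d['pixels'];g=p.max(2)
hsv=cv2.cvtColor(p,cv2.COLOR_BGR2HSV)
m=((((hsv[...,0]<10)|(hsv[...,0]>170))&(hsv[...,1]>120)&(hsv[...,2]>30))*1).astype(np.uint8)
rows=[]
for v in range(145,240,5):
    c=np.where(m[v,225:325]==0)[0]+225
    if len(c): rows.append((v,c.min(),c.max()))
a=np.array(rows);mid=np.c_[(a[:,1]+a[:,2])/2,a[:,0]];print(a[::4].tolist())
W=np.array([onz(d,u,v,.177,P) for u,v in mid]);e=W[-1]-W[0];print('bar dir',np.degrees(np.arctan2(e[1],e[0])))
A=onz(d,273,132,.187,P);B=onz(d,275,293,.187,P);print(A,B,np.linalg.norm(A-B),(A+B)/2)
# bar line through W, center by projection of lid centre & bar ends
u=e[:2]/np.linalg.norm(e[:2]);M=((A+B)/2)[:2];print('mid on line',W[0,:2]+u*np.dot(M-W[0,:2],u))
print('width mm',[1e3*np.linalg.norm(onz(d,x[1],x[0],.177,P)-onz(d,x[2]+1,x[0],.177,P)) for x in rows[::6]])
q=[(134,29),(409,24)];print([onz(d,*x,.133,P).round(4) for x in q])
R=Ro.from_quat(np.roll(s['eef_rot'],-1)).as_matrix();print(np.degrees(np.arctan2(R[1,1],R[0,1])))
E
```

```text
[0.5362921  0.14690896 0.27000803] [ 7.36486412e-04  8.36494856e-01  5.47974203e-01 -2.93037239e-04] [-0.037 -0.002 -0.072 -0.001 -0.018  0.008  0.003]
[[145, 263, 289], [165, 264, 288], [185, 264, 288], [205, 265, 289], [225, 265, 289]]
bar dir -113.22306671220447
[0.55722061 0.20798991 0.187     ] [0.50935854 0.09690892 0.187     ] 0.12095355545925197 [0.53328958 0.15244942 0.187     ]
mid on line [0.53492404 0.15174811]
width mm [np.float64(18.665688976450816), np.float64(17.8113183601284), np.float64(18.372957597826208), np.float64(18.971112997948726)]
[array([0.4898, 0.3148, 0.133 ]), array([0.6789, 0.236 , 0.133 ])]
-23.543651525879067
```

Request:
{"api": "carry_out", "payload": {
  "commands": [
    [-0.1,0.1,-2.5,0,0,0.3,8.5],
    [-0.1,0.1,-5,0,0,0.3,8.5],
    [-0.1,0.1,-7.5,0,0,0.3,8.5],
    [-0.1,0.1,-9.4,0,0,0.3,8.5],
    [-0.1,0.1,-9.4,0,0,0.3,8.5]
  ]
}}

```text
t: 2.2
ee_pos: [0.5317, 0.1531, 0.1734]
eef_rot: [-0.001, 0.832, 0.554, -0.003]
contact_force: [0.6, 0.1, -0.9]
opening: 0.997
grasp_force: 0.0
```

Request:
{"api": "carry_out", "payload": {
  "commands": [
    [0,0,0,0,0,0,5],
    [0,0,0,0,0,0,3],
    [0,0,0,0,0,0,1],
    [0,0,0,0,0,0,1],
    [0,0,0,0,0,0,1],
    [0,0,0,0,0,0,1],
    [0,0,0,0,0,0,1],
    [0,0,0,0,0,0,1]
  ],
  "squeeze": 60
}}

```text
t: 3.0
ee_pos: [0.5348, 0.1516, 0.1769]
eef_rot: [-0.0, 0.833, 0.553, 0.001]
contact_force: [-2.3, 1.0, 6.0]
opening: 0.214
grasp_force: 58.5
```

```bash
python3 - <<'E'
from h import *
s=r.sense();print(s)
s,d=cap('wrist','w3.png')
E
```

```text
{'t': 3.0, 'q': array([-0.68023729,  0.51799427,  0.44468102,  2.06625039, -0.37010168,
        0.63237292, -0.38441816]), 'qd': array([-0.00042376,  0.00059293, -0.00012518,  0.00058547, -0.00102382,
       -0.00061633,  0.00072068]), 'joint_efforts': array([  0.38986204, -38.71403933,   5.13202786, -12.89930999,
         0.09265924,  -0.4491694 ,   0.04847712]), 'ee_pos': array([0.53481864, 0.15164068, 0.17690953]), 'eef_rot': array([-2.67888990e-04,  8.33440662e-01,  5.52608650e-01,  5.20843588e-04]), 'contact_force': array([-2.28295929,  0.97868786,  6.00014344]), 'ft_torque': array([ 0.1112393 ,  0.29847903, -0.03717869]), 'grasp_force': 58.464059829711914, 'opening': 0.21434145869705684}
```

View pics/w3.png

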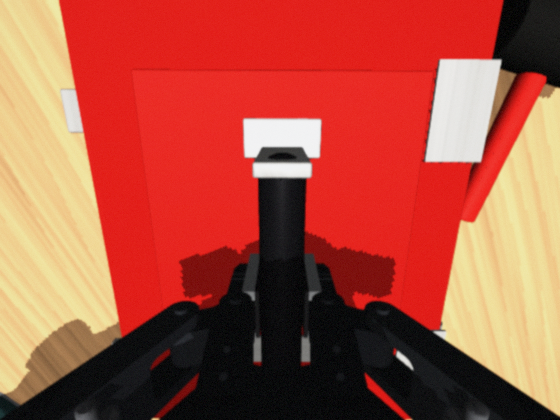

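The bar is seated squarely between the pads, about mid-length, with the upright at (282,170) clear of the gripper. I now pull slowly along the hinge arc.

Request:
{"api": "carry_out", "payload": {
  "commands": [
    [0.04,-0.02,0.09,0.2,0.46,0,1],
    [0.08,-0.04,0.17,0.39,0.92,0,1],
    [0.13,-0.05,0.26,0.59,1.38,0,1],
    [0.17,-0.07,0.35,0.79,1.84,0,1],
    [0.22,-0.09,0.43,0.98,2.3,0,1],
    [0.26,-0.11,0.52,1.18,2.76,0,1],
    [0.26,-0.11,0.52,1.18,2.76,0,1]
  ],
  "squeeze": 75
}}

```text
t: 3.75
ee_pos: [0.5361, 0.151, 0.1796]
eef_rot: [-0.023, 0.833, 0.553, -0.016]
contact_force: [0.3, 4.4, -17.5]
opening: 0.212
grasp_force: 74.8
```

Request:
{"api": "carry_out", "payload": {
  "commands": [
    [0.04,-0.02,0.08,0.2,0.46,0,1],
    [0.09,-0.04,0.17,0.39,0.92,0,1],
    [0.09,-0.04,0.17,0.39,0.92,0,1],
    [0.09,-0.04,0.17,0.39,0.92,0,1]
  ]
}}

```text
t: 4.15
ee_pos: [0.5382, 0.1501, 0.1837]
eef_rot: [-0.03, 0.833, 0.552, -0.019]
contact_force: [0.5, 4.6, -8.5]
opening: 0.208
grasp_force: 75.6
```

Request:
{"api": "carry_out", "payload": {
  "commands": [
    [0.1,-0.04,0.17,0.39,0.92,0,1],
    [0.2,-0.08,0.33,0.79,1.84,0,1],
    [0.3,-0.13,0.5,1.2,2.8,0,1],
    [0.3,-0.13,0.5,1.2,2.8,0,1],
    [0.3,-0.13,0.5,1.2,2.8,0,1],
    [0.3,-0.13,0.5,1.2,2.8,0,1]
  ]
}}

```text
t: 4.75
ee_pos: [0.5413, 0.1488, 0.1888]
eef_rot: [-0.052, 0.832, 0.552, -0.034]
contact_force: [-0.4, 3.6, -2.0]
opening: 0.208
grasp_force: 76.4
```

```bash
python3 - <<'E'
from h import *
s,d=cap('side','d2.png');print(s['ee_pos'],s['eef_rot'],s['contact_force'],s['t'])
a=ld('d1.png')['pixels']
c=np.hstack([cv2.resize(x[140:280,200:330],None,fx=3,fy=3,interpolation=cv2.INTER_CUBIC) for x in (a,d['pixels'])]);cv2.imwrite('pics/cmp.png',c)
E
```

```text
[0.5413106  0.14876897 0.18884562] [-0.05211414  0.83184307  0.55153868 -0.03356053] [-0.43085889  3.64680776 -1.98552916] 4.75
```

View pics/cmp.png

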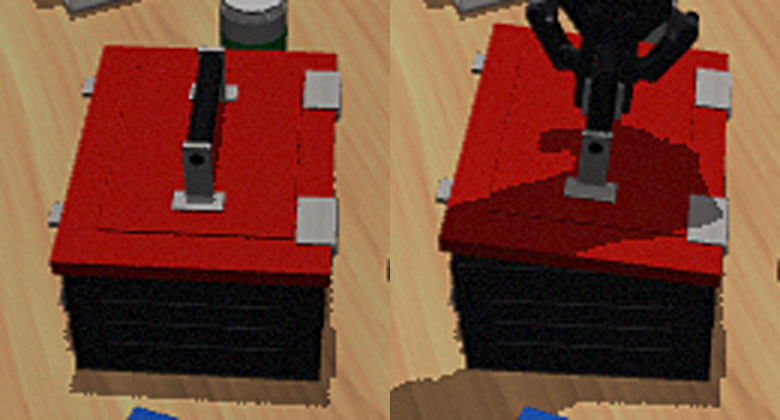

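The right half shows the lid ajar: its near front corner has risen from (52,270) to (52,248) in the crop, about 7 px in the original image. I'll check that shift against the expected 25 mm.

```bash
python3 - <<'E'
from h import *
d=ld('d1.png');P=np.linalg.inv(d['pose']);f=210/np.tan(np.radians(d['fov_y'])/2)
def pr(p): c=P[:3,:3]@p+P[:3,3];return np.array([d['cx']+f*c[0]/c[2],d['cy']+f*c[1]/c[2]])
x=np.array([.919,-.394,0]);y=np.array([.394,.919,0]);h=np.array([.535,.151,.125])+.1*x
for s in(-1,1):
  for t in(0,.08,.1,.123,.145):
    a,b=-.204,.008
    print(s,t,pr(h+s*.133*y+x*(a*np.cos(t)+b*np.sin(t))+np.array([0,0,-a*np.sin(t)+b*np.cos(t)])).round(1))
for n in('d1.png','d2.png'):
    p=ld(n)['pixels'];hsv=cv2.cvtColor(p,cv2.COLOR_BGR2HSV)
    m=(((hsv[...,0]<10)|(hsv[...,0]>170))&(hsv[...,1]>120)&(hsv[...,2]>40)).astype(np.uint8)
    m[:, :205]=0;m[:,330:]=0;m[:140]=0;m[245:]=0
    print(n,'far top row',[np.where(m[:,u])[0].min() for u in (235,238,241)],'bottom row',[np.where(m[:,u])[0].max() for u in(220,224,230)], 'left col',[(v,np.where(m[v])[0].min()) for v in (170,190,210)])
E
```

```text
-1 0 [216.5 225.9]
-1 0.08 [216.2 220.9]
-1 0.1 [216.2 219.6]
-1 0.123 [216.3 218.2]
-1 0.145 [216.4 216.8]
1 0 [234.7 154.5]
1 0.08 [234.6 149.6]
1 0.1 [234.6 148.4]
1 0.123 [234.7 146.9]
1 0.145 [234.9 145.6]
d1.png far top row [np.int64(155), np.int64(155), np.int64(155)] bottom row [np.int64(231), np.int64(231), np.int64(231)] left col [(170, np.int64(231)), (190, np.int64(226)), (210, np.int64(221))]
d2.png far top row [np.int64(148), np.int64(148), np.int64(148)] bottom row [np.int64(223), np.int64(224), np.int64(225)] left col [(170, np.int64(229)), (190, np.int64(224)), (210, np.int64(218))]
```

The measured shift of 7 to 8 px matches the 7.6 px predicted for 25 mm. Now I hold there.

Request:
{"api": "carry_out", "payload": {
  "commands": [
    [0,0,0,0,0,0,1],
    [0,0,0,0,0,0,1],
    [0,0,0,0,0,0,1],
    [0,0,0,0,0,0,1],
    [0,0,0,0,0,0,1],
    [0,0,0,0,0,0,1],
    [0,0,0,0,0,0,1],
    [0,0,0,0,0,0,1]
  ]
}}

```text
t: 5.6
ee_pos: [0.5413, 0.1488, 0.1888]
eef_rot: [-0.052, 0.832, 0.552, -0.034]
contact_force: [-1.6, 4.7, -1.8]
opening: 0.209
grasp_force: 76.4
```

Request:
{"api": "carry_out", "payload": {
  "commands": [
    [0,0,0,0,0,0,1],
    [0,0,0,0,0,0,1],
    [0,0,0,0,0,0,1],
    [0,0,0,0,0,0,1],
    [0,0,0,0,0,0,1],
    [0,0,0,0,0,0,1],
    [0,0,0,0,0,0,1],
    [0,0,0,0,0,0,1]
  ]
}}

```text
t: 6.4
ee_pos: [0.5412, 0.1488, 0.1887]
eef_rot: [-0.052, 0.832, 0.552, -0.034]
contact_force: [-2.7, 5.1, -2.2]
opening: 0.208
grasp_force: 76.4
```

Request:
{"api": "carry_out", "payload": {
  "commands": [
    [0,0,0,0,0,0,1],
    [0,0,0,0,0,0,1],
    [0,0,0,0,0,0,1],
    [0,0,0,0,0,0,1],
    [0,0,0,0,0,0,1],
    [0,0,0,0,0,0,1],
    [0,0,0,0,0,0,1],
    [0,0,0,0,0,0,1]
  ]
}}

```text
t: 7.2
ee_pos: [0.5412, 0.1488, 0.1887]
eef_rot: [-0.052, 0.832, 0.552, -0.034]
contact_force: [-2.6, 5.0, -1.5]
opening: 0.204
grasp_force: 76.4
```

Request:
{"api": "carry_out", "payload": {
  "commands": [
    [0,0,0,0,0,0,1],
    [0,0,0,0,0,0,1],
    [0,0,0,0,0,0,1],
    [0,0,0,0,0,0,1],
    [0,0,0,0,0,0,1],
    [0,0,0,0,0,0,1],
    [0,0,0,0,0,0,1],
    [0,0,0,0,0,0,1]
  ]
}}

```text
t: 8.0
ee_pos: [0.5413, 0.1489, 0.1888]
eef_rot: [-0.052, 0.832, 0.552, -0.034]
contact_force: [-2.3, 4.3, -1.8]
opening: 0.207
grasp_force: 76.4
```

Request:
{"api": "carry_out", "payload": {
  "commands": [
    [0,0,0,0,0,0,1],
    [0,0,0,0,0,0,1],
    [0,0,0,0,0,0,1],
    [0,0,0,0,0,0,1],
    [0,0,0,0,0,0,1],
    [0,0,0,0,0,0,1],
    [0,0,0,0,0,0,1],
    [0,0,0,0,0,0,1]
  ]
}}

```text
t: 8.8
ee_pos: [0.5413, 0.1488, 0.1887]
eef_rot: [-0.052, 0.832, 0.552, -0.034]
contact_force: [-2.2, 5.8, -2.5]
opening: 0.209
grasp_force: 76.4
```

Request:
{"api": "carry_out", "payload": {
  "commands": [
    [0,0,0,0,0,0,1],
    [0,0,0,0,0,0,1],
    [0,0,0,0,0,0,1],
    [0,0,0,0,0,0,1],
    [0,0,0,0,0,0,1],
    [0,0,0,0,0,0,1],
    [0,0,0,0,0,0,1],
    [0,0,0,0,0,0,1]
  ]
}}

```text
t: 9.6
ee_pos: [0.5413, 0.1489, 0.1888]
eef_rot: [-0.052, 0.832, 0.552, -0.034]
contact_force: [-1.2, 5.4, -2.2]
opening: 0.206
grasp_force: 76.4
```

Request:
{"api": "carry_out", "payload": {
  "commands": [
    [0,0,0,0,0,0,1],
    [0,0,0,0,0,0,1],
    [0,0,0,0,0,0,1],
    [0,0,0,0,0,0,1],
    [0,0,0,0,0,0,1],
    [0,0,0,0,0,0,1],
    [0,0,0,0,0,0,1],
    [0,0,0,0,0,0,1]
  ]
}}

```text
t: 10.4
ee_pos: [0.5413, 0.1488, 0.1888]
eef_rot: [-0.052, 0.832, 0.552, -0.034]
contact_force: [-2.2, 5.3, -2.5]
opening: 0.208
grasp_force: 76.4
```

Request:
{"api": "carry_out", "payload": {
  "commands": [
    [0,0,0,0,0,0,1],
    [0,0,0,0,0,0,1],
    [0,0,0,0,0,0,1],
    [0,0,0,0,0,0,1],
    [0,0,0,0,0,0,1],
    [0,0,0,0,0,0,1],
    [0,0,0,0,0,0,1],
    [0,0,0,0,0,0,1]
  ]
}}

```text
t: 11.2
ee_pos: [0.5413, 0.1489, 0.1888]
eef_rot: [-0.052, 0.832, 0.552, -0.034]
contact_force: [-0.8, 4.0, -2.8]
opening: 0.207
grasp_force: 76.4
```

The pose held steady for 6.4 s.

```bash
python3 -c "
from h import *
print(finish_job())"
```

```text
the job is handed in; nothing more can be done
None
```

The seal let go and the lid was held by its handle with the front edge up about 25 mm (checked in the side camera view), steady for over 6 s; I handed the job in at about 11 s with the grip still on, without a final camera check of the can, pack and mallet.

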